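# Pour the milling balls into the drying dish

## Task

Get the three washed ceramic milling balls out of the scoop into the shallow terracotta dish to dry. The scoop's handle is boxed in by its stand, so lift the scoop out by its body without spilling, set it down on the white board and let go; then take it by the handle, bring its lip down close over the dish (within about 3 cm of the rim) while still level, and only then tip it slowly so that no ball jumps out. Finally set the empty scoop down upright on the white board and let go; do not shove the dish, and leave the jars and the tape roll alone.

Things in the scene. Friction and masses are not known exactly. Their poses are not given: they have to be found in the camera images.
- scoop: loose aluminium scoop, wooden handle, 203 mm long, 0.12 kg; origin at the centre of its body's underside, +x to the open nose, z up, handle to -x. Trough x -60 (back wall) to +64 mm (lip), 50 mm wide outside, 42 inside, flat bottom, floor and walls 4 mm thick, side walls 40 mm high (lower at the nose). At the start it lies level in the stand, underside 14 mm above the board
- scoop_lip (a point): middle of the scoop's pouring lip, at (63.5, 0, 12.5) mm in the scoop's frame. The last 34 mm of the floor rise to it at 15 degrees: balls stay in while the scoop is level and roll out once its nose is tipped down by more than about 15 degrees
- scoop_handle (a point): middle of the scoop's handle, at (-95, 0, 37) mm in the scoop's frame; the handle is a straight bar 14 mm wide (along y), 22 mm high, x from -60 to -140 mm
- stand: plywood stand fixed to the board; origin on the board under the scoop's, axes as the scoop's at the start. Foot 205 x 62 mm, 14 mm thick, x -147 to +58 mm; two cheeks, tops 64 mm above the board, stand either side of the handle, x -147 to -67 mm, 23 mm apart, 51 mm over both: no room for fingers at the handle
- dish: shallow round terracotta dish, loose, 0.5 kg, 166 mm across the rim, 24 mm high, inside floor 5 mm above the board and about 110 mm across, with flaring sides; origin at the centre of its underside, z up. It and the stand lie left and right of the middle, either way round. The white board (top at z = 0) spans at least x 0.30 to 0.70, y -0.30 to 0.30 m
- ball_1: white ceramic milling ball, 30 mm diameter, 25 g, one of three alike lying in the scoop; origin at its centre
- ball_2: white ceramic milling ball, 30 mm diameter, 25 g, one of three alike lying in the scoop; origin at its centre
- ball_3: white ceramic milling ball, 30 mm diameter, 25 g, one of three alike lying in the scoop; origin at its centre
- jar_rush: white-lidded glaze jar, upright, 52 mm wide, 69 mm tall, standing behind the middle of the board; origin at the centre of its foot. A bystander, leave alone
- jar_peat: white-lidded glaze jar, upright, 52 mm wide, 69 mm tall, at the left front of the board; origin at the centre of its foot. A bystander, leave alone
- masking_tape: roll of masking tape lying flat, 96 mm across, 25 mm high, at the right front of the board; origin at the centre of its underside. A bystander, leave alone

How it is judged:
On the way, in this order (a step that is already met when the one before it is completed fails the run):
1. the scoop stands upright on the white board, off its stand, let go, with all three balls in it (height (world z) of scoop between -0.006 and 0.006 m and angle between scoop's own z axis and vertical below 0.1 rad and contact force between the fingers and scoop below 0.1 N and distance between each of ball_1, ball_2, ball_3 and scoop below 0.075 m), for 0.2 s.
2. the scoop is held by its handle, level, its lip over the dish and less than 75 mm above the board, all three balls still in it (horizontal distance between scoop_lip and dish below 0.085 m and height (world z) of scoop_lip below 0.075 m and angle between scoop's own z axis and vertical below 0.22 rad and x of the grasp point in the frame of scoop below -0.055 m and contact force between the fingers and scoop above 0.5 N and distance between each of ball_1, ball_2, ball_3 and scoop below 0.075 m), for 0.1 s.
3. all three balls are in the dish while the scoop is still held by its handle (horizontal distance between each of ball_1, ball_2, ball_3 and dish below 0.07 m and z of each of ball_1, ball_2, ball_3 in the frame of dish below 0.045 m and height (world z) of each of ball_1, ball_2, ball_3 below 0.05 m and distance between each of ball_1, ball_2, ball_3 and scoop above 0.08 m and x of the grasp point in the frame of scoop below -0.055 m and contact force between the fingers and scoop above 0.5 N), for 0.2 s.
At the end, for the whole second after the job is handed in: All three balls lie at rest in the dish (centres within 70 mm of its axis), the dish flat, and the empty scoop stands upright (within 0.1 rad) on the white board, off its stand, at rest and let go (height (world z) of scoop between -0.006 and 0.006 m and angle between scoop's own z axis and vertical below 0.1 rad and contact force between the fingers and scoop below 0.1 N and horizontal distance between each of ball_1, ball_2, ball_3 and dish below 0.07 m and z of each of ball_1, ball_2, ball_3 in the frame of dish below 0.045 m and height (world z) of each of ball_1, ball_2, ball_3 below 0.05 m and distance between each of ball_1, ball_2, ball_3 and scoop above 0.08 m and linear speed of each of ball_1, ball_2, ball_3 below 0.03 m/s and linear speed of scoop below 0.02 m/s and angle between dish's own z axis and vertical below 0.06 rad); the robot touches nothing.
It fails at once if a ball leaves the scoop more than 100 mm above the board ((distance between ball_1 and scoop above 0.088 m and height (world z) of ball_1 above 0.1 m) or (distance between ball_2 and scoop above 0.088 m and height (world z) of ball_2 above 0.1 m) or (distance between ball_3 and scoop above 0.088 m and height (world z) of ball_3 above 0.1 m)).
It fails at once if the dish is shoved by more than 30 mm (distance of dish from where it was at the start of the episode above 0.03 m).
It fails at once if a jar or the tape roll is moved by more than 30 mm (distance of any of jar_rush, jar_peat, masking_tape from where it was at the start of the episode above 0.03 m).
It also fails if it takes over 72 s, if anything falls off the work surface, if the arm or the gripper's body presses on something with over 40 N, if the wrist force passes 120 N, or if a joint passes its speed limit or range.

## Robot

A 6-joint arm with a two-finger parallel gripper is mounted at the origin on a cart in front of the work surface, level with it; the furniture and walls round the work are solid. World frame = base frame: x ahead of the robot, y to its left, z up, the work surface at z = 0. Lengths are in m, angles in rad, forces in N, time in s.
With the tool pointing down it reaches from about 0.325 to 0.9 m from the base axis. Payload 6.1 kg.
Tool frame: the origin (TCP) lies on the front face of the gripper's body, between the roots of the fingers; the fingertips stand 70 mm ahead of it and the grasp point (between the pads) lies robot.pinch_z ahead of it (robot.pinch_z is the distance from the TCP to the grasp point, in m); z points along the fingers, y is the line along which they close (so a half turn about z gives the same grasp; the last joint's range is limited). The gripper opens to 87 mm and grips with 3 to 60 N. Pads are 19 mm wide; open, the fingers measure 117 mm over their backs; the gripper's body (75 mm by 190 mm) begins 51 mm behind the grasp point.
Start: joints at [-1.395, 0.22, 1.526, -0, 1.395, -0.126], TCP at [0.186, -0.597, 0.292] pointing down, gripper open.
Joint ranges: [-2.98, 2.98], [-0.91, 2.08], [0.09, 2.57], [-1.24, 4.39], [0.2, 2.65], [-2.68, 2.68]. Speed limits (rad/s): [2.57, 2.57, 3.01, 3.14, 3.14, 3.14].

## Interface

Orientations are given as a 3x3 rotation matrix whose columns are the frame's x, y, z axes.
In Python, from cell import robot gives the robot as it stands.
- The arm moves only by the shell command python3 inch.py [FORCE], which reads ROWS from standard input. ROWS is a JSON list of rows, 1 to 8 of them, each of 5 numbers: the finger opening in m, then dx, dy, dz in m, then a turn about the tool's z in rad; each row is the pose to reach, as a shift and turn from the pose commanded when the command began, along the tool's axes at that moment; what a row does not reach only later rows make up. A row lasts 1/10 s, in which the tool goes at most 0.05 m and 0.15 rad, less where a joint would pass 70% of its speed; a pose out of reach is approached as far as the arm can. The fingers move at their own pace and stop on an object; FORCE is the grip in N (left out, the last holds). Time passes only in rows, so rows that do not move let the fingers close. It prints the time, the measured TCP pose, the force, the opening and the grip force at its end. Input that does not fit is refused with a message, and nothing moves.
- robot.sense(): the state, without advancing time (a new reading comes with each control period).
- robot.grab_frame(name): name is "scene" or "top" or "wrist"; returns the picture (420x560x3 uint8, red, green, blue); there is no depth.
- robot.camera_model(name): a dict with "fovy" (degrees; the focal length in pixels is half the picture's height over the tangent of half this angle, whatever the lens; pixels are square), "cx", "cy" (the principal point, pixels), "R" (3x3) and "t" (3): a world point X has camera coordinates R X + t; the wrist camera has in their place "T_tool_cam" (4x4, takes a point from camera to tool coordinates, whose origin is the TCP and whose axes are the flange's). Camera axes: x right, y down, z forward; pixel columns grow to the right and rows downward; lengths in m; the calibration is good to about 2 mm. A picture is of the moment at which its call begins: read the wrist's pose just before it. camera_model takes no time and is no camera call.
- robot.job_done(): hands the job in; it is judged then, once.
The state is a dict: "clock": time; "joint_positions": joint angles; "joint_velocities": joint speeds; "joint_torque": joint torques, N m; "tcp_pos": TCP position; "tool_rot": TCP orientation; "force": force on the tool from outside, world axes, zero at the start; "torque": the same for the moment, N m; "width": finger opening in m; "finger_force": force on a finger pad.
Only numpy, scipy, OpenCV 4.12 (cv2) and the standard library are available. Lean on these libraries where they do the work, as an engineer would, in place of code of your own. Each camera call takes 0.05 s, during which the arm holds its last target. There are 200 camera calls.

## Working session

There is one attempt and no reset: what is moved stays moved. The work goes in short steps, Python scripts to look and compute and a shell command to move; the robot and the scene stay as the last step left them, time stands still between calls to the robot, and variables do not carry over. Pictures are saved under pics/ and viewed, at most 10 in all, crops included, and the job is handed in when it is done.

```bash
ls; mkdir -p pics
python3 - <<'E'
from cell import robot
import cv2,numpy as np
s=robot.sense();print(s['clock'],s['tcp_pos'],s['tool_rot'],robot.pinch_z)
a=robot.grab_frame("scene");b=robot.grab_frame("top")
cv2.imwrite('pics/s0.png',a[...,::-1]);cv2.imwrite('pics/t0.png',b[...,::-1])
for n in("scene","top","wrist"):print(n,robot.camera_model(n))
E
```

```text
cell.py
inch.py
pics
0.0 [ 0.1856795  -0.59628331  0.29115667] [[ 9.54801799e-01  2.97243043e-01 -3.11884036e-04]
 [ 2.97243092e-01 -9.54799986e-01  1.87919281e-03]
 [ 2.60790117e-04 -1.88696206e-03 -9.99998186e-01]] 0.051
scene {'fovy': 54.30557539406301, 'cx': 282.2314056731609, 'cy': 214.43380424312994, 'R': array([[-0.83350642, -0.55210772, -0.02107392],
       [-0.32906401,  0.52669832, -0.7837766 ],
       [ 0.44382871, -0.64634816, -0.62068521]]), 't': array([0.41642237, 0.2062612 , 0.74069044])}
top {'fovy': 53.77145042309577, 'cx': 279.4050215483997, 'cy': 212.03607707646074, 'R': array([[-0.00712675, -0.99972076, -0.0225301 ],
       [-0.98366973,  0.01106083, -0.17964276],
       [ 0.1798418 ,  0.02088191, -0.98347388]]), 't': array([0.024588  , 0.511292  , 1.13856993])}
wrist {'fovy': 70.49752540755618, 'cx': 280.6678825735014, 'cy': 214.6285856702439, 'T_tool_cam': array([[-2.84354397e-05, -9.51818141e-01, -3.06663048e-01,
         8.55638942e-02],
       [ 9.99999508e-01, -3.31150936e-04,  9.35098132e-04,
        -3.89330292e-04],
       [-9.91595121e-04, -3.06662870e-01,  9.51817683e-01,
        -9.15834386e-02],
       [ 0.00000000e+00,  0.00000000e+00,  0.00000000e+00,
         1.00000000e+00]])}
```
Only turns about tool z are possible! So tilt: tipping the scoop nose down must be by turn about tool z... so with the tool pointing down, tilting isn't possible via commands. Hmm. "a turn about the tool's z in rad". Tool z along the fingers. To tip the scoop by its handle with only rotation about tool z, tool would need to be horizontal... The tool always points down. Then how to tip? Hmm: pitch... Handle held by fingers; loose pivot? "a pose out of reach is approached as far as the arm can" - so out of reach could tilt? Alternatively, pivot the scoop in grip: press the lip/nose on something? E.g. hold handle with finger pads (closing along y of scoop, pads at handle): the scoop can rotate about the pad axis (y). Gravity: the body's mass is ahead of handle, so with weak grip (3N), the scoop tips nose-down by torque: 0.12kg+0.075 → CoM approx at x ~ 0... gripping at x=-95 → torque 0.195*9.81*0.09=0.17Nm. With pads 19mm wide, torsional friction = mu*F*r_eff*2 ~ 0.5*60*0.008*2=0.48Nm at 60N; at lower force it slips. So lower grip force -> nose dips slowly. Nice: passive pivot controlled by grip force. Alternatively lower the handle pushing lip... Nose down: lip resting on dish rim, raise the handle -> tip pivoting on lip. With "z" raise and pivot in grip. Lip at rim height 24mm; e.g. lip supported on dish (inner side floor), raise the handle. Good controlled: lip resting on dish rim/inside, handle raised with weak grip. Dish 0.5kg; pushing 30mm limit.

View pictures.

View pics/s0.png

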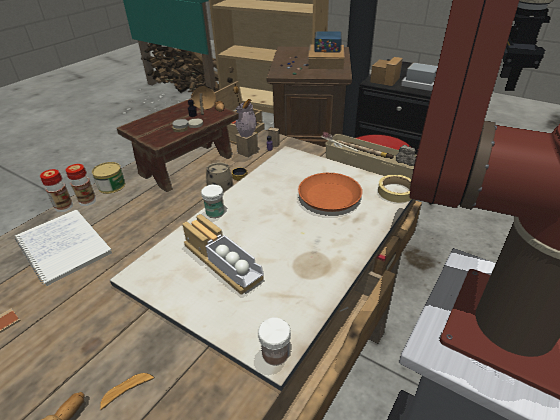

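View pics/t0.png

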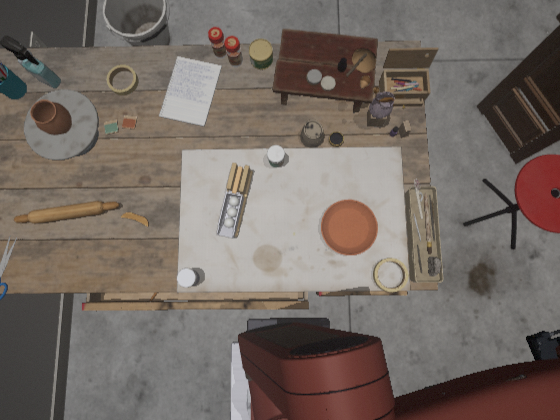

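Scene: the scoop and stand are at about (222,258), the dish at (330,192) and the jars at (213,200) and (275,340). Top: scoop body at (230,212), handle toward (240,175), dish at (350,227), tape at (390,275). I'll make enlarged crops for measuring.

Run:
```python
import cv2,numpy as np
a=cv2.imread('pics/s0.png');b=cv2.imread('pics/t0.png')
A=cv2.resize(a[205:305,170:280],None,fx=4,fy=4,interpolation=cv2.INTER_CUBIC)  # 440x400
B=cv2.resize(b[155:245,205:265],None,fx=6,fy=6,interpolation=cv2.INTER_CUBIC)  #360x540
im=np.zeros((540,800,3),np.uint8);im[:400,:440]=A;im[:540,440:]=B
cv2.imwrite('pics/c0.png',im)
```

View pics/c0.png

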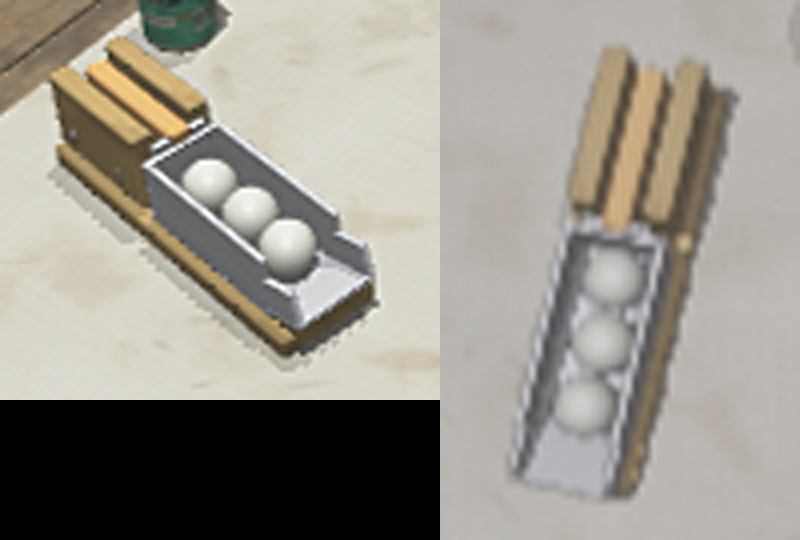

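The crop shows the three balls in a line, the handle between the cheeks, and the nose pointing toward the robot. Next I triangulate.

```bash
cat > h.py <<'E'
import numpy as np,cv2
from cell import robot
def cam(n,s=None):
    m=robot.camera_model(n);f=210/np.tan(np.radians(m['fovy']/2))
    K=np.array([[f,0,m['cx']],[0,f,m['cy']],[0,0,1]])
    if n=='wrist':
        T=np.eye(4);T[:3,:3]=s['tool_rot'];T[:3,3]=s['tcp_pos'];W=np.linalg.inv(T@m['T_tool_cam'])
        return K,W[:3,:3],W[:3,3]
    return K,np.array(m['R']),np.array(m['t'])
def tri(views):
    A=[];b=[]
    for (K,R,t),p in views:
        d=R.T@np.linalg.inv(K)@[*p,1];d/=np.linalg.norm(d);P=np.eye(3)-np.outer(d,d);A.append(P);b.append(P@(-R.T@t))
    A=np.vstack(A);b=np.hstack(b);x,r,_,_=np.linalg.lstsq(A,b,rcond=None);return x,np.sqrt(r).ravel()
def onz(c,p,z):
    K,R,t=c;d=R.T@np.linalg.inv(K)@[*p,1];o=-R.T@t;return o+d*(z-o[2])/d[2]
def proj(c,X):
    K,R,t=c;q=K@(R@np.array(X)+t);return q[:2]/q[2]
E
python3 - <<'E'
from h import *
S,T=cam('scene'),cam('top')
s=lambda u,v:(170+u/4-.4,205+v/4-.4); t=lambda u,v:(205+(u-440)/6-.4,155+v/6-.4)
np.set_printoptions(precision=4,suppress=True)
for n,a,b in [('b back',(209,183),(612,277)),('b mid',(250,212),(602,341)),('b front',(287,248),(585,407)),('handle far top',(100,68),(652,68)),('lip+y',(303,323),(520,480)),('back+y',(148,160),(574,237)),('back-y',(215,122),(665,238)),('cheek+y far mid',(65,73),(618,48))]:
    print(n,*tri([(S,s(*a)),(T,t(*b))]))
sc=cv2.imread('pics/s0.png');tp=cv2.imread('pics/t0.png')
e={}
for n,im,(x0,y0,x1,y1) in (('s',sc,(285,160,375,225)),('t',tp,(310,190,385,265))):
    c=im[y0:y1,x0:x1];h=cv2.cvtColor(c,cv2.COLOR_BGR2HSV);m=((h[...,0]<14)&(h[...,1]>130)).astype(np.uint8)
    k=max(cv2.findContours(m,0,1)[0],key=cv2.contourArea);k=cv2.convexHull(k);E=cv2.fitEllipse(k);e[n]=np.array(E[0])+[x0,y0];print(n,E)
print('dish',*tri([(S,e['s']),(T,e['t'])]),onz(T,e['t'],.022),onz(S,e['s'],.022))
for n,p,z in(('rush',(277,153),.069),('peat',(187,275),.069),('tape',(390,274),.025)):print(n,onz(T,p,z))
E
```

```text
b back [0.5479 0.1539 0.0402] [0.0009]
b mid [0.5167 0.1585 0.0391] [0.0009]
b front [0.4855 0.1668 0.037 ] [0.0018]
handle far top [0.6443 0.1319 0.0615] [0.002]
lip+y [0.4514 0.1985 0.0314] [0.002]
back+y [0.5663 0.1717 0.0606] [0.0059]
back-y [0.5638 0.1269 0.0552] [0.0014]
cheek+y far mid [0.6537 0.1482 0.065 ] [0.0015]
s ((44.58309555053711, 31.389711380004883), (38.327022552490234, 62.96051025390625), 93.00253295898438)
t ((42.0616455078125, 38.14433670043945), (44.9871940612793, 48.18046951293945), 97.72187042236328)
dish [ 0.4715 -0.1888  0.0139] [0.0062] [ 0.4663 -0.1892  0.022 ] [ 0.4706 -0.1771  0.022 ]
rush [0.6804 0.0251 0.069 ]
peat [0.3346 0.2743 0.069 ]
tape [ 0.3343 -0.2903  0.025 ]
```

```bash
echo '[[0.087, 0.25, -0.3, 0, 0.25], [0.087, 0.25, -0.3, 0, 0.25], [0.087, 0.25, -0.3, 0, 0.25], [0.087, 0.25, -0.3, 0, 0.25], [0.087, 0.25, -0.3, 0, 0.25], [0.087, 0.25, -0.3, 0, 0.25], [0.087, 0.25, -0.3, 0, 0.25], [0.087, 0.25, -0.3, 0, 0.25]]' | python3 inch.py 40
cat > go.py <<'E'
# usage: go.py x y z yawdeg : shift needed in tool axes (dx dy dz turn)
import sys;from h import *
s=robot.sense();R=np.array(s['tool_rot']);x,y,z,w=map(float,sys.argv[1:])
yaw=np.degrees(np.arctan2(R[1,0],R[0,0]))
d=R.T@(np.array([x,y,z])-s['tcp_pos'])
print(s['clock'],'now',np.round(s['tcp_pos'],4),'yaw',yaw.round(2),'shift',d.round(4),'turn',-np.radians((w-yaw+180)%360-180).round(4),'q',np.round(s['joint_positions'],2),'w',np.round(s['width'],4),'F',np.round(s['finger_force'],2),np.round(s['force'],2))
E
python3 go.py .507 .1615 .29 -12.2
```

```text
clock: 0.9
tcp_pos: [0.3355, -0.2335, 0.2919]
tool_rot: [[0.999, 0.052, 0.0], [0.052, -0.999, 0.001], [0.0, -0.001, -1.0]]
force: [0.8, -0.5, 0.4]
width: 0.0871
finger_force: 0.0
0.9 now [ 0.3355 -0.2335  0.2919] yaw 2.99 shift [ 0.1918 -0.3855  0.0022] turn 0.265 q [-0.8  -0.33  2.05  0.    1.42  0.72] w 0.0871 F 0.0 [ 0.81 -0.48  0.38]
```

```bash
echo '[[0.087, 0.19, -0.386, 0, 0.265], [0.087, 0.19, -0.386, 0, 0.265], [0.087, 0.19, -0.386, 0, 0.265], [0.087, 0.19, -0.386, 0, 0.265], [0.087, 0.19, -0.386, 0, 0.265], [0.087, 0.19, -0.386, 0, 0.265], [0.087, 0.19, -0.386, 0, 0.265], [0.087, 0.19, -0.386, 0, 0.265]]' | python3 inch.py >/dev/null; echo '[[0.087, 0.02, -0.035, 0, 0], [0.087, 0.02, -0.035, 0, 0], [0.087, 0.02, -0.035, 0, 0], [0.087, 0.02, -0.035, 0, 0]]' | python3 inch.py
python3 go.py .507 .1615 .29 -12.2
python3 - <<'E'
from h import *
import json
s=robot.sense();im=robot.grab_frame('wrist')
json.dump({k:np.array(s[k]).tolist() for k in('tool_rot','tcp_pos')},open('w1.json','w'))
cv2.imwrite('pics/w1.png',im[...,::-1])
E
```

```text
clock: 2.1
tcp_pos: [0.5127, 0.1448, 0.2918]
tool_rot: [[0.977, -0.212, -0.001], [-0.212, -0.977, -0.001], [-0.001, 0.001, -1.0]]
force: [-0.4, -0.7, 0.3]
width: 0.0865
finger_force: 0.0
2.1 now [0.5127 0.1448 0.2918] yaw -12.24 shift [-0.0091 -0.0151  0.0018] turn -0.0007 q [ 0.13  0.    1.77 -0.    1.38  1.91] w 0.0865 F 0.0 [-0.37 -0.71  0.33]
```

View pics/w1.png

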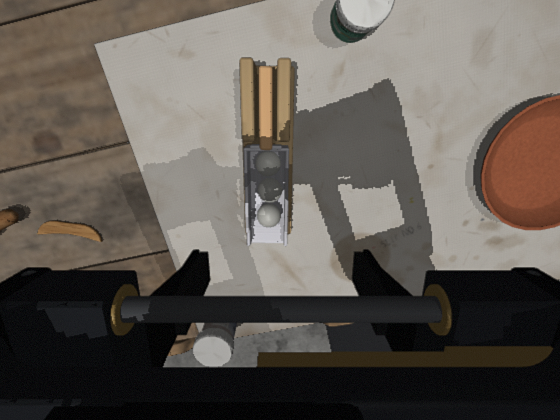

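The wrist view shows the scoop lined up with the image columns: handle from (265,67) to (266,147), lip from (248,243) to (287,243), and the dish at right.

Run:
```python
from h import *
import json
np.set_printoptions(precision=4,suppress=True)
s=json.load(open('w1.json'));W=cam('wrist',s);S,T=cam('scene'),cam('top')
a=onz(W,(265.5,66.5),.062);l=onz(W,(267.5,243),.027);print('far handle',a,'lip',l,np.linalg.norm((a-l)[:2]))
d=(l-a)[:2];d/=np.linalg.norm(d);print('yaw',np.degrees(np.arctan2(d[1],d[0])),'origin',a[:2]+.14*d,l[:2]-.0635*d)
ss=lambda u,v:(170+u/4-.4,205+v/4-.4); t=lambda u,v:(205+(u-440)/6-.4,155+v/6-.4)
print('handle far 3view',*tri([(W,(265.5,66.5)),(S,ss(100,68)),(T,t(652,68))]))
print('front ball',*tri([(W,(268,214)),(S,ss(287,248)),(T,t(585,407))]))
# dish left edge in wrist: project rim model for both candidate centres
for c in ((.4663,-.1892),(.4706,-.1771),(.4685,-.183)):
    p=[[c[0]+.083*np.cos(q),c[1]+.083*np.sin(q),.024] for q in np.linspace(0,6.28,180)];P=np.array([proj(W,x) for x in p]);Q=np.array([proj(T,x) for x in p]);V=np.array([proj(S,x) for x in p])
    print(c,'wrist minx',P.min(0),P.max(0),'top',Q.min(0),Q.max(0),'scene',V.min(0),V.max(0))
```

```text
far handle [0.6469 0.1311 0.062 ] lip [0.4495 0.1762 0.027 ] 0.20238906544396884
yaw 167.13352836816406 origin [0.5104 0.1623] [0.5114 0.1621]
handle far 3view [0.6457 0.1314 0.0603] [0.0028]
front ball [0.4878 0.1661 0.0335] [0.0038]
(0.4663, -0.1892) wrist minx [487.8577  97.213 ] [630.205 234.193] top [323.3178 199.9013] [381.1018 256.9129] scene [301.1047 171.5938] [366.046  208.6024]
(0.4706, -0.1771) wrist minx [477.8022  95.6531] [619.9712 233.0252] top [319.0875 198.5104] [376.8057 255.4374] scene [297.2149 173.1886] [362.4761 210.6302]
(0.4685, -0.183) wrist minx [482.7124  96.4174] [624.9647 233.5973] top [321.1494 199.1894] [378.8997 256.1577] scene [299.1181 172.4092] [364.2231 209.6389]
```

```bash
python3 go.py .522 .1593 .091 -12.7
```

```text
2.15 now [0.5128 0.1446 0.2921] yaw -12.28 shift [ 0.006  -0.0165  0.2011] turn 0.0074 q [ 0.13 -0.    1.77 -0.    1.38  1.91] w 0.087 F 0.0 [-0.09 -0.37 -1.58]
```

```bash
echo '[[0.087, 0.006, -0.0165, 0.04, 0.0074], [0.087, 0.006, -0.0165, 0.08, 0.0074], [0.087, 0.006, -0.0165, 0.12, 0.0074], [0.087, 0.006, -0.0165, 0.15, 0.0074], [0.087, 0.006, -0.0165, 0.17, 0.0074], [0.087, 0.006, -0.0165, 0.185, 0.0074], [0.087, 0.006, -0.0165, 0.2, 0.0074], [0.087, 0.006, -0.0165, 0.201, 0.0074]]' | python3 inch.py; python3 go.py .522 .1593 .091 -12.7
python3 - <<'E'
from h import *
a=robot.grab_frame('scene')[150:310,150:310];b=robot.grab_frame('wrist')
im=np.zeros((480,800,3),np.uint8);im[:,:480]=cv2.resize(a,(480,480));im[:420,480:]=b[:,120:440]
cv2.imwrite('pics/g1.png',im[...,::-1])
E
```

```text
clock: 2.95
tcp_pos: [0.5217, 0.1596, 0.0899]
tool_rot: [[0.976, -0.22, -0.002], [-0.22, -0.976, -0.0], [-0.002, 0.001, -1.0]]
force: [0.1, -0.9, -1.4]
width: 0.087
finger_force: 0.0
2.95 now [0.5217 0.1596 0.0899] yaw -12.69 shift [ 0.0004  0.0003 -0.0011] turn 0.0001 q [ 0.15  0.27  1.88 -0.    0.99  1.94] w 0.087 F 0.0 [ 0.07 -0.85 -1.4 ]
```

View pics/g1.png

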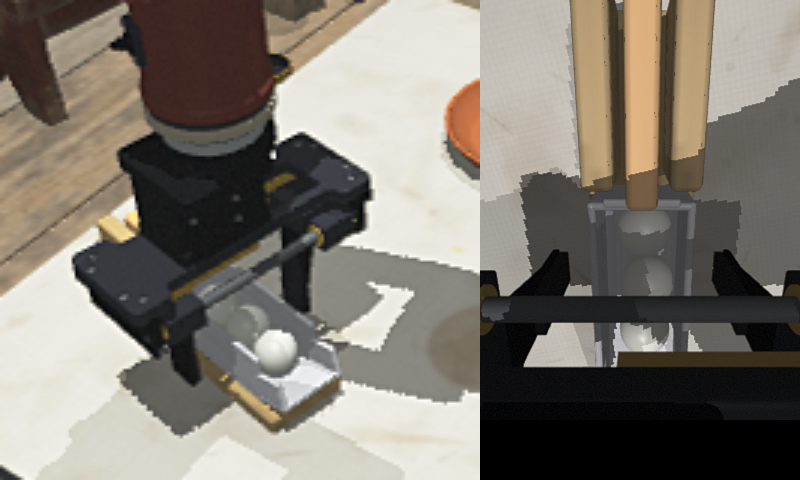

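The fingers straddle the body, roughly centred. I'll close and lift slightly.

```bash
echo '[[0.045, 0, 0, 0, 0], [0.045, 0, 0, 0, 0], [0.045, 0, 0, 0, 0], [0.045, 0, 0, 0, 0], [0.045, 0, 0, 0, 0], [0.045, 0, 0, 0, 0], [0.045, 0, 0, 0, 0], [0.045, 0, 0, 0, 0]]' | python3 inch.py 30;  echo '[[0.045, 0, 0, -0.003, 0], [0.045, 0, 0, -0.006, 0], [0.045, 0, 0, -0.01, 0], [0.045, 0, 0, -0.015, 0], [0.045, 0, 0, -0.02, 0], [0.045, 0, 0, -0.025, 0], [0.045, 0, 0, -0.03, 0], [0.045, 0, 0, -0.03, 0]]' | python3 inch.py
```

```text
clock: 3.85
tcp_pos: [0.5227, 0.1603, 0.0914]
tool_rot: [[0.976, -0.219, -0.0], [-0.219, -0.976, -0.0], [-0.0, 0.0, -1.0]]
force: [-0.9, -0.9, 2.9]
width: 0.0499
finger_force: 30.0
clock: 4.65
tcp_pos: [0.5233, 0.1605, 0.1224]
tool_rot: [[0.976, -0.219, 0.002], [-0.219, -0.976, 0.0], [0.002, -0.001, -1.0]]
force: [-0.7, 0.9, -2.0]
width: 0.0499
finger_force: 30.0
```

```bash
echo '[[0.045, 0, 0, -0.006, 0], [0.045, 0, 0, -0.014, 0], [0.045, 0, 0, -0.022, 0], [0.045, -0.002, 0.004, -0.03, -0.03], [0.045, -0.006, 0.012, -0.035, -0.1], [0.045, -0.011, 0.024, -0.035, -0.2], [0.045, -0.016, 0.036, -0.035, -0.3], [0.045, -0.021, 0.048, -0.035, -0.4]]' | python3 inch.py 35; python3 go.py .42 .022 .15 90
```

```text
clock: 5.45
tcp_pos: [0.4917, 0.1178, 0.1571]
tool_rot: [[0.983, 0.183, 0.001], [0.183, -0.983, 0.0], [0.001, 0.0, -1.0]]
force: [0.0, 0.4, -1.5]
width: 0.0494
finger_force: 35.0
5.45 now [0.4917 0.1178 0.1571] yaw 10.52 shift [-0.088   0.0811  0.007 ] turn -1.3871 q [ 0.08  0.08  1.95 -0.    1.11  1.47] w 0.0494 F 34.98 [ 0.02  0.37 -1.47]
```

```bash
echo '[[0.045, -0.008, 0.007, 0, -0.1], [0.045, -0.016, 0.014, 0, -0.2], [0.045, -0.024, 0.022, 0, -0.3], [0.045, -0.032, 0.029, 0, -0.4], [0.045, -0.04, 0.037, 0, -0.5], [0.045, -0.048, 0.044, 0, -0.6], [0.045, -0.056, 0.052, 0, -0.7], [0.045, -0.064, 0.059, 0, -0.8]]' | python3 inch.py >/dev/null; python3 go.py .42 .022 .15 90
```

```text
6.25 now [0.4393 0.0482 0.157 ] yaw 56.35 shift [-0.0325 -0.0015  0.007 ] turn -0.5873 q [-0.07 -0.08  2.11 -0.    1.11  0.52] w 0.05 F 34.98 [ 0.18  0.16 -2.04]
```

```bash
echo '[[0.045, -0.006, 0, 0, -0.1], [0.045, -0.012, 0, 0, -0.2], [0.045, -0.018, 0, 0, -0.3], [0.045, -0.024, 0, 0, -0.4], [0.045, -0.029, -0.001, 0, -0.49], [0.045, -0.032, -0.0015, 0, -0.56], [0.045, -0.0325, -0.0015, 0, -0.587], [0.045, -0.0325, -0.0015, 0, -0.587]]' | python3 inch.py >/dev/null; python3 go.py .42 .022 .077 90
python3 - <<'E'
from h import *
a=robot.grab_frame('scene')[150:310,180:340];b=robot.grab_frame('wrist')
im=np.zeros((480,800,3),np.uint8);im[:,:480]=cv2.resize(a,(480,480));im[:420,480:]=b[:,120:440]
cv2.imwrite('pics/g2.png',im[...,::-1])
E
```

```text
7.05 now [0.4202 0.0224 0.1568] yaw 89.7 shift [-0.0004 -0.0003  0.0798] turn -0.0052 q [-0.13 -0.13  2.16  0.    1.11 -0.13] w 0.0496 F 34.98 [ 0.44 -0.13 -2.56]
```

View pics/g2.png

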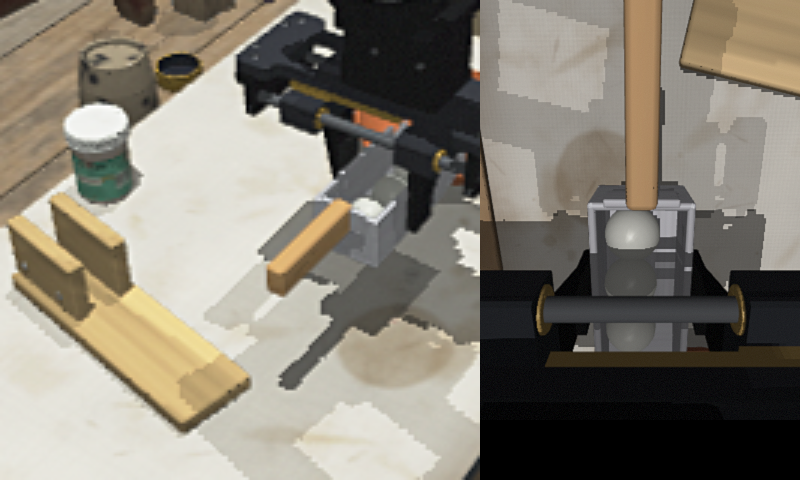

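The scoop is held level with all three balls in it. Lowering.

```bash
echo '[[0.045, 0, 0, 0.007, 0], [0.045, 0, 0, 0.02, 0], [0.045, 0, 0, 0.033, 0], [0.045, 0, 0, 0.046, 0], [0.045, 0, 0, 0.058, 0], [0.045, 0, 0, 0.067, 0], [0.045, 0, 0, 0.073, 0], [0.045, 0, 0, 0.075, 0]]' | python3 inch.py; echo '[[0.045, 0, 0, 0.001, 0], [0.045, 0, 0, 0.002, 0], [0.045, 0, 0, 0.003, 0], [0.045, 0, 0, 0.004, 0], [0.045, 0, 0, 0.004, 0]]' | python3 inch.py
```

```text
clock: 7.95
tcp_pos: [0.4195, 0.0225, 0.0805]
tool_rot: [[0.005, 1.0, -0.001], [1.0, -0.005, 0.0], [0.0, -0.001, -1.0]]
force: [-0.1, 0.1, -2.3]
width: 0.0496
finger_force: 35.0
clock: 8.45
tcp_pos: [0.42, 0.0225, 0.0774]
tool_rot: [[0.004, 1.0, 0.0], [1.0, -0.004, -0.0], [-0.0, 0.0, -1.0]]
force: [-0.2, -0.3, -1.3]
width: 0.0496
finger_force: 35.0
```

```bash
echo '[[0.045, 0, 0, 0.001, 0], [0.045, 0, 0, 0.0015, 0], [0.045, 0, 0, 0.0015, 0]]' | python3 inch.py
```

```text
clock: 8.75
tcp_pos: [0.4202, 0.0224, 0.0773]
tool_rot: [[0.004, 1.0, -0.001], [1.0, -0.004, -0.0], [-0.0, -0.001, -1.0]]
force: [-8.5, 0.6, 16.8]
width: 0.0498
finger_force: 35.0
```

```bash
echo '[[0.045, 0, 0, -0.001, 0], [0.045, 0, 0, -0.001, 0], [0.056, 0, 0, -0.001, 0], [0.066, 0, 0, -0.001, 0], [0.08, 0, 0, -0.001, 0], [0.087, 0, 0, -0.001, 0], [0.087, 0, 0, -0.001, 0]]' | python3 inch.py 5; echo '[[0.087, 0, 0, -0.01, 0], [0.087, 0, 0, -0.03, 0], [0.087, 0, 0, -0.06, 0], [0.087, 0, 0, -0.09, 0], [0.087, 0.02, 0, -0.12, 0], [0.087, 0.05, 0, -0.14, 0], [0.087, 0.07, 0, -0.15, 0], [0.087, 0.07, 0, -0.15, 0]]' | python3 inch.py
python3 - <<'E'
from h import *
import json
s=robot.sense();im=robot.grab_frame('wrist')
json.dump({k:np.array(s[k]).tolist() for k in('tool_rot','tcp_pos')},open('w2.json','w'))
cv2.imwrite('pics/w2.png',im[...,::-1])
E
```

```text
clock: 9.45
tcp_pos: [0.4198, 0.0225, 0.0767]
tool_rot: [[0.004, 1.0, -0.0], [1.0, -0.004, 0.0], [0.0, -0.0, -1.0]]
force: [-0.7, 0.8, -0.0]
width: 0.0802
finger_force: 0.0
clock: 10.25
tcp_pos: [0.4212, 0.0942, 0.2295]
tool_rot: [[0.002, 1.0, 0.005], [1.0, -0.002, 0.001], [0.001, 0.005, -1.0]]
force: [0.1, -0.8, 0.3]
width: 0.0869
finger_force: 0.0
```

View pics/w2.png

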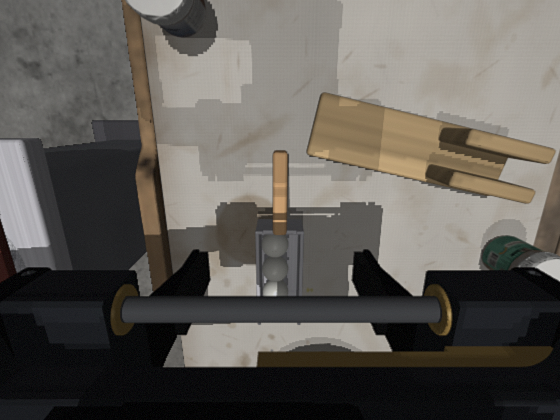

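The scoop stands on the board with its handle from (280,152) to (280,233); three balls are visible inside and the stand is empty.

```bash
python3 - <<'E'
from h import *
import json
s=json.load(open('w2.json'));W=cam('wrist',s)
a=onz(W,(280.5,152),.048);b=onz(W,(280.5,233),.048);print(a,b,np.hypot(*(a-b)[:2]))
E
python3 go.py .420 .107 .088 90
```

```text
[0.42262354 0.15104374 0.048     ] [0.42246981 0.07251704 0.048     ] 0.07852684919833365
10.3 now [0.4206 0.0931 0.2281] yaw 89.89 shift [ 0.0139 -0.0009  0.1401] turn -0.0019 q [ 0.03 -0.21  2.08 -0.    1.27  0.04] w 0.0872 F 0.0 [ 0.01 -0.09  0.2 ]
```

```bash
echo '[[0.087, 0.013, 0.001, 0.03, 0], [0.087, 0.013, 0.001, 0.07, 0], [0.087, 0.013, 0.001, 0.1, 0], [0.087, 0.013, 0.001, 0.12, 0], [0.087, 0.013, 0.001, 0.132, 0], [0.087, 0.013, 0.001, 0.139, 0], [0.087, 0.013, 0.001, 0.1395, 0], [0.06, 0.013, 0.001, 0.1395, 0]]' | python3 inch.py 10; echo '[[0.03, 0, 0, 0, 0], [0.02, 0, 0, 0, 0], [0.01, 0, 0, 0, 0], [0.005, 0, 0, 0, 0], [0.005, 0, 0, 0, 0], [0.005, 0, 0, 0, 0], [0.005, 0, 0, 0, 0], [0.005, 0, 0, 0, 0]]' | python3 inch.py 10
```

```text
clock: 11.1
tcp_pos: [0.4219, 0.1053, 0.0879]
tool_rot: [[0.005, 1.0, 0.001], [1.0, -0.005, 0.0], [0.0, 0.001, -1.0]]
force: [0.4, -0.6, 0.4]
width: 0.0838
finger_force: 0.0
clock: 11.9
tcp_pos: [0.4212, 0.1055, 0.0872]
tool_rot: [[0.004, 1.0, -0.0], [1.0, -0.004, 0.0], [0.0, -0.0, -1.0]]
force: [-0.3, -0.6, -0.8]
width: 0.0232
finger_force: 0.0
```

```bash
echo '[[0.005, 0, 0, 0, 0], [0.005, 0, 0, 0, 0], [0.005, 0, 0, 0, 0], [0.005, 0, 0, 0, 0], [0.005, 0, 0, 0, 0], [0.005, 0, 0, 0, 0]]' | python3 inch.py 60; echo '[[0.005, 0, 0, -0.002, 0], [0.005, 0, 0, -0.005, 0], [0.005, 0, 0, -0.01, 0], [0.005, 0, 0, -0.016, 0], [0.005, 0, 0, -0.023, 0], [0.005, 0, 0, -0.03, 0], [0.005, 0, 0, -0.032, 0], [0.005, 0, 0, -0.032, 0]]' | python3 inch.py
python3 - <<'E'
from h import *
a=robot.grab_frame('scene')[150:310,210:370];b=robot.grab_frame('wrist')
im=np.zeros((480,800,3),np.uint8);im[:,:480]=cv2.resize(a,(480,480));im[:420,480:]=b[:,120:440]
cv2.imwrite('pics/g3.png',im[...,::-1])
E
```

```text
clock: 12.5
tcp_pos: [0.4212, 0.1055, 0.0872]
tool_rot: [[0.004, 1.0, -0.0], [1.0, -0.004, 0.0], [0.0, -0.0, -1.0]]
force: [-0.0, -0.7, 0.1]
width: 0.0137
finger_force: 60.0
clock: 13.3
tcp_pos: [0.4217, 0.1055, 0.1199]
tool_rot: [[0.004, 1.0, 0.001], [1.0, -0.004, 0.0], [0.0, 0.001, -1.0]]
force: [0.7, 0.2, -2.3]
width: 0.0135
finger_force: 60.0
```

View pics/g3.png

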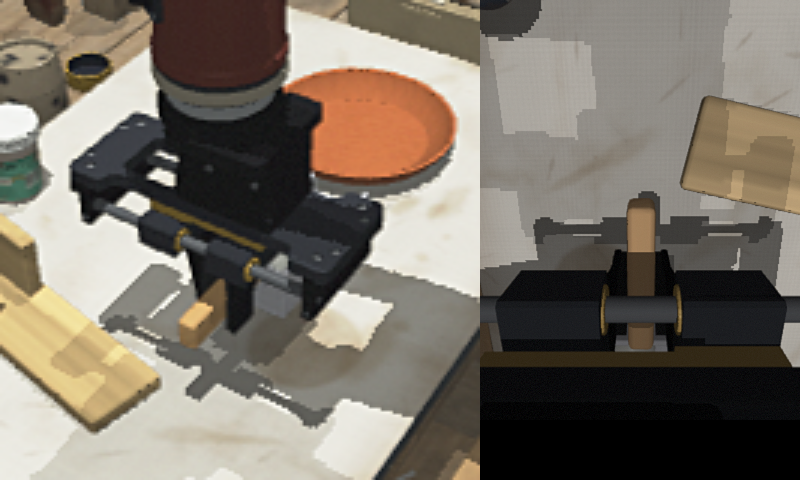

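Held by the handle; in the wrist view its end is at about crop row 199. I'll compute the tilt from that row.

```bash
cat > tilt.py <<'E'
from h import *
# expected wrist row of the handle's far top edge / far bottom edge for nose-down tilt (deg)
m=robot.camera_model('wrist');C=np.linalg.inv(m['T_tool_cam']);f=210/np.tan(np.radians(m['fovy']/2))
for th in range(-5,41,5):
    c,s=np.cos(np.radians(th)),np.sin(np.radians(th));o=[]
    for u,v in((45.5,11),(45.5,-11)):
        p=C@[(u*c-v*s)/1000,0,.051-(u*s+v*c)/1000,1];o.append(round(m['cy']+f*p[1]/p[2],1))
    print(th,o)
E
python3 tilt.py
python3 - <<'E'
from h import *
im=cv2.imread('pics/g3.png')[:420,480:]
print([ (r,im[r,160:164].mean(0).astype(int).tolist()) for r in range(186,215,2)])
E
```

```text
-5 [np.float64(205.2), np.float64(197.5)]
0 [np.float64(209.3), np.float64(197.3)]
5 [np.float64(214.2), np.float64(197.8)]
10 [np.float64(220.0), np.float64(199.0)]
15 [np.float64(226.7), np.float64(201.0)]
20 [np.float64(234.3), np.float64(203.8)]
25 [np.float64(242.7), np.float64(207.4)]
30 [np.float64(251.8), np.float64(211.9)]
35 [np.float64(261.5), np.float64(217.4)]
40 [np.float64(271.7), np.float64(223.7)]
[(186, [135, 141, 144]), (188, [133, 140, 142]), (190, [135, 140, 144]), (192, [80, 84, 86]), (194, [56, 58, 60]), (196, [57, 60, 60]), (198, [40, 53, 66]), (200, [39, 57, 72]), (202, [43, 60, 76]), (204, [44, 62, 78]), (206, [44, 63, 80]), (208, [65, 90, 113]), (210, [83, 116, 147]), (212, [89, 124, 155]), (214, [91, 127, 161])]
```

```bash
echo '[[0.005, -0.004, 0.003, -0.003, 0], [0.005, -0.014, 0.009, -0.004, 0], [0.005, -0.026, 0.016, -0.004, 0], [0.005, -0.04, 0.023, -0.004, 0], [0.005, -0.054, 0.03, -0.004, 0], [0.005, -0.067, 0.037, -0.004, 0], [0.005, -0.078, 0.043, -0.004, 0], [0.005, -0.086, 0.048, -0.004, 0]]' | python3 inch.py; echo '[[0.005, -0.004, 0, 0, 0], [0.005, -0.0075, 0, 0, 0], [0.005, -0.0075, 0, 0.002, 0], [0.005, -0.0075, 0, 0.002, 0], [0.005, -0.0075, 0, 0.002, 0], [0.005, -0.0075, 0, 0.002, 0]]' | python3 inch.py
cat >> tilt.py <<'E'
def edge():
    g=cv2.GaussianBlur(robot.grab_frame('wrist'),(3,3),0)[:,277:287].mean(1).sum(1);return g
E
python3 - <<'E'
from h import *
s=robot.grab_frame('scene')[130:290,240:400];t=robot.grab_frame('top')[170:270,240:390]
im=np.zeros((480,800,3),np.uint8);im[:,:480]=cv2.resize(s,(480,480));im[:210,480:795]=cv2.resize(t,(315,210))
w=robot.grab_frame('wrist');im[212:480,480:]=w[150:418,120:440];cv2.imwrite('pics/g4.png',im[...,::-1])
E
```

```text
clock: 14.2
tcp_pos: [0.4695, 0.0179, 0.1232]
tool_rot: [[0.005, 1.0, 0.0], [1.0, -0.005, -0.0], [-0.0, 0.0, -1.0]]
force: [-0.1, 0.4, -2.7]
width: 0.0131
finger_force: 60.0
clock: 14.8
tcp_pos: [0.4687, 0.0121, 0.1212]
tool_rot: [[0.004, 1.0, -0.0], [1.0, -0.004, 0.0], [0.0, -0.0, -1.0]]
force: [0.6, 0.6, -2.5]
width: 0.0135
finger_force: 60.0
```

View pics/g4.png

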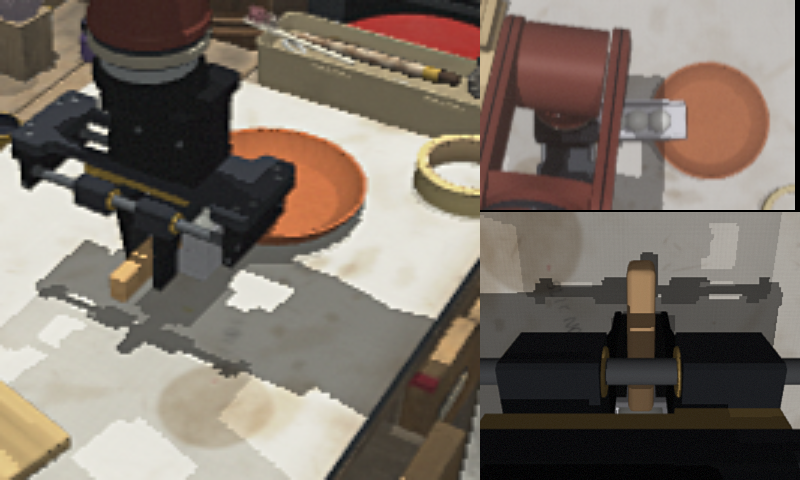

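Top inset: the lip at (688,122) is over the dish, centred on (716,121), with the scoop level. I'll move 8 mm further in, then loosen the grip step by step so the scoop pivots in the pads and settles on the rim.

```bash
cat > look.py <<'E'
from h import *
T=cam('top');s=robot.sense();p=np.array(s['tcp_pos'])
w=cv2.GaussianBlur(robot.grab_frame('wrist'),(3,3),0)[:,278:286].mean(1).sum(1);g=w[2:]-w[:-2]
rows=[r for r in range(190,290) if abs(g[r-1])>25 and abs(g[r-1])==abs(g[r-4:r+3]).max()]
t=robot.grab_frame('top');h=cv2.cvtColor(t,cv2.COLOR_RGB2HSV)
c=proj(T,(.470,-.181,.024));y=int(round(c[1]))
org=(h[...,0]<16)&(h[...,1]>110)
row=org[y-4:y+5,300:385].mean(0)>.5
print('t',s['clock'],'tcp',p.round(4),'F',np.round(s['force'],1),'grip',np.round(s['finger_force'],1),'edges',[(r,int(g[r-1])) for r in rows],'dish first orange col',300+int(np.argmax(row)),'n orange',int(org[190:270,310:390].sum()))
m=((h[...,1]<70)&(h[...,2]>140)).astype(np.uint8);
n,l,st,ce=cv2.connectedComponentsWithStats(m)
for i in range(1,n):
    if 30<st[i,4]<900 and 312<ce[i,0]<385 and 195<ce[i,1]<262: print('white',st[i].tolist(),onz(T,ce[i],.02).round(3))
E
python3 look.py
echo '[[0.005, -0.003, 0, 0, 0], [0.005, -0.008, 0, 0, 0], [0.005, -0.008, 0, 0, 0], [0.005, -0.008, 0, 0, 0]]' | python3 inch.py 40 | tail -3;  python3 look.py; echo '[[0.005, 0, 0, 0, 0], [0.005, 0, 0, 0, 0], [0.005, 0, 0, 0, 0], [0.005, 0, 0, 0, 0]]' | python3 inch.py 25 | tail -3; python3 look.py
```

```text
t 14.95 tcp [0.4688 0.012  0.1213] F [ 0.9 -0.1 -2.6] grip 60.0 edges [(190, -99), (198, -66), (208, 90), (251, -179), (269, -180)] dish first orange col 300 n orange 2069
white [326, 217, 12, 19, 202] [ 0.472 -0.131  0.02 ]
force: [0.4, -0.4, -2.3]
width: 0.0137
finger_force: 40.0
t 15.45 tcp [0.4688 0.0035 0.1212] F [ 0.4 -0.4 -2.3] grip 40.0 edges [(192, -138), (198, -62), (208, 90), (250, -178), (268, -181)] dish first orange col 302 n orange 2079
white [328, 217, 13, 19, 209] [ 0.471 -0.139  0.02 ]
white [309, 237, 10, 18, 155] [ 0.417 -0.078  0.02 ]
force: [0.3, 0.2, -1.4]
width: 0.0138
finger_force: 25.0
t 15.95 tcp [0.4688 0.0038 0.1213] F [ 0.3  0.2 -1.4] grip 25.0 edges [(192, -138), (198, -62), (208, 87), (251, -179), (265, 163), (269, -171)] dish first orange col 302 n orange 2082
white [328, 217, 13, 19, 213] [ 0.471 -0.139  0.02 ]
white [308, 237, 11, 18, 160] [ 0.417 -0.078  0.02 ]
```

```bash
echo '[[0.005, 0, 0, 0, 0], [0.005, 0, 0, 0, 0], [0.005, 0, 0, 0, 0]]' | python3 inch.py 15 | tail -1;  python3 look.py; echo '[[0.005, 0, 0, 0, 0], [0.005, 0, 0, 0, 0], [0.005, 0, 0, 0, 0]]' | python3 inch.py 10 | tail -1; python3 look.py;  echo '[[0.005, 0, 0, 0, 0], [0.005, 0, 0, 0, 0]]' | python3 inch.py 8 | tail -1; python3 look.py;python3 -c "
from h import *
print(proj(cam('top'),(.469,-.1545,.045)))"
```

```text
finger_force: 15.0
t 16.35 tcp [0.4688 0.0038 0.1212] F [ 0.  -0.5 -2.6] grip 15.0 edges [(192, -137), (198, -61), (208, 86), (251, -178), (265, 169), (269, -178)] dish first orange col 302 n orange 2082
white [328, 217, 13, 19, 213] [ 0.471 -0.139  0.02 ]
white [308, 238, 11, 17, 157] [ 0.416 -0.078  0.02 ]
finger_force: 10.0
t 16.75 tcp [0.4688 0.0037 0.1213] F [-0.6 -0.7 -1.6] grip 10.0 edges [(192, -137), (199, -46), (213, 74), (252, -173), (265, 165), (270, -173)] dish first orange col 302 n orange 2114
white [328, 218, 12, 18, 184] [ 0.471 -0.138  0.02 ]
white [308, 237, 11, 18, 164] [ 0.417 -0.078  0.02 ]
finger_force: 8.0
t 17.05 tcp [0.4689 0.0037 0.1213] F [ 0.8 -0.3 -1.6] grip 8.0 edges [(192, -137), (199, -47), (213, 75), (252, -172), (265, 165), (270, -173)] dish first orange col 302 n orange 2118
white [328, 218, 12, 18, 184] [ 0.47  -0.138  0.02 ]
white [308, 237, 11, 18, 163] [ 0.417 -0.078  0.02 ]
[340.96017055 226.18660958]
```

It slipped about 5° and came to rest on the rim. I'll raise slowly with a weak grip so it tips about the rim.

```bash
echo '[[0.005, 0, 0, -0.002, 0], [0.005, -0.001, 0, -0.004, 0], [0.005, -0.002, 0, -0.006, 0], [0.005, -0.003, 0, -0.008, 0], [0.005, -0.004, 0, -0.01, 0], [0.005, -0.005, 0, -0.01, 0], [0.005, -0.006, 0, -0.01, 0], [0.005, -0.006, 0, -0.01, 0]]' | python3 inch.py 7 | tail -3;  python3 look.py
```

```text
force: [1.2, -0.6, -1.7]
width: 0.0139
finger_force: 7.0
t 17.95 tcp [ 0.4688 -0.0024  0.1312] F [ 1.2 -0.6 -1.7] grip 7.0 edges [(194, -69), (201, -33), (219, 65), (253, -167)] dish first orange col 305 n orange 2189
white [329, 218, 12, 19, 149] [ 0.47  -0.142  0.02 ]
white [311, 237, 11, 19, 155] [ 0.416 -0.085  0.02 ]
```

```bash
echo '[[0.005, 0, 0, -0.0015, 0], [0.005, -0.001, 0, -0.003, 0], [0.005, -0.002, 0, -0.0045, 0], [0.005, -0.002, 0, -0.006, 0], [0.005, -0.002, 0, -0.007, 0], [0.005, -0.002, 0, -0.008, 0], [0.005, -0.002, 0, -0.008, 0], [0.005, -0.002, 0, -0.008, 0]]' | python3 inch.py 7 | tail -3;  python3 look.py
```

```text
force: [-0.3, -0.0, -1.0]
width: 0.0141
finger_force: 7.0
t 18.85 tcp [ 0.4688 -0.0042  0.1393] F [-0.3 -0.  -1. ] grip 7.0 edges [(194, -45), (203, -89), (225, 58), (256, -160)] dish first orange col 306 n orange 2259
white [332, 218, 9, 19, 121] [ 0.468 -0.143  0.02 ]
white [312, 237, 11, 19, 164] [ 0.416 -0.088  0.02 ]
```

```bash
echo '[[0.005, 0, 0, -0.0005, 0], [0.005, 0, 0, -0.001, 0], [0.005, 0, 0, -0.0015, 0], [0.005, 0, 0, -0.002, 0], [0.005, 0, 0, -0.0025, 0], [0.005, 0, 0, -0.003, 0], [0.005, 0, 0, -0.003, 0], [0.005, 0, 0, -0.003, 0]]' | python3 inch.py 7 | tail -3;  python3 look.py
```

```text
force: [-0.5, 0.1, -1.3]
width: 0.0141
finger_force: 7.0
t 19.75 tcp [ 0.4687 -0.0042  0.1423] F [-0.5  0.1 -1.3] grip 7.0 edges [(193, -64), (204, -82), (229, 55), (255, -160)] dish first orange col 306 n orange 2284
white [332, 219, 8, 18, 107] [ 0.469 -0.142  0.02 ]
white [312, 237, 11, 19, 166] [ 0.416 -0.088  0.02 ]
```

```bash
echo '[[0.005, 0, 0, -0.0005, 0], [0.005, 0, 0, -0.001, 0], [0.005, 0, 0, -0.0015, 0], [0.005, 0, 0, -0.002, 0], [0.005, 0, 0, -0.0025, 0], [0.005, 0, 0, -0.003, 0], [0.005, 0, 0, -0.003, 0], [0.005, 0, 0, -0.003, 0]]' | python3 inch.py 7 | tail -3;  python3 look.py
```

```text
force: [0.4, -0.8, -1.1]
width: 0.0141
finger_force: 7.0
t 20.65 tcp [ 0.4687 -0.0042  0.1453] F [ 0.4 -0.8 -1.1] grip 7.0 edges [(194, -47), (205, -84), (229, 54), (255, -158)] dish first orange col 306 n orange 2309
white [331, 219, 9, 18, 100] [ 0.467 -0.141  0.02 ]
white [312, 237, 11, 19, 167] [ 0.416 -0.088  0.02 ]
```

```bash
echo '[[0.005, 0, 0, -0.0005, 0], [0.005, 0, 0, -0.001, 0], [0.005, 0, 0, -0.0015, 0], [0.005, 0, 0, -0.002, 0], [0.005, 0, 0, -0.0025, 0], [0.005, 0, 0, -0.003, 0], [0.005, 0, 0, -0.003, 0], [0.005, 0, 0, -0.003, 0]]' | python3 inch.py 7 | tail -3;  python3 look.py
```

```text
force: [-0.7, 0.1, -0.6]
width: 0.0139
finger_force: 7.0
t 21.55 tcp [ 0.4688 -0.0042  0.1483] F [-0.7  0.1 -0.6] grip 7.0 edges [(194, -68), (206, -87), (231, 52), (238, -56), (258, -155)] dish first orange col 306 n orange 2021
white [333, 219, 25, 18, 253] [ 0.467 -0.165  0.02 ]
white [359, 223, 11, 11, 86] [ 0.467 -0.224  0.02 ]
white [312, 237, 11, 19, 169] [ 0.415 -0.088  0.02 ]
```

```bash
echo '[[0.005, 0, 0, -0.001, 0], [0.005, 0, 0, -0.002, 0], [0.005, 0, 0, -0.003, 0], [0.005, 0, 0, -0.004, 0], [0.005, 0, 0, -0.004, 0], [0.005, 0, 0, -0.004, 0], [0.005, 0, 0, -0.004, 0], [0.005, 0, 0, -0.004, 0]]' | python3 inch.py 7 | tail -3;  python3 look.py
python3 - <<'E'
from h import *
t=robot.grab_frame('top');cv2.imwrite('pics/t5.png',t[...,::-1]);h=cv2.cvtColor(t,cv2.COLOR_RGB2HSV)
for r in range(200,256,2):print(r,''.join('o' if h[r,c,0]<16 and h[r,c,1]>110 else ('W' if h[r,c,2]>150 else '.') for c in range(316,384)))
E
```

```text
force: [0.3, -0.3, -1.4]
width: 0.0139
finger_force: 7.0
t 22.45 tcp [ 0.4687 -0.0042  0.1522] F [ 0.3 -0.3 -1.4] grip 7.0 edges [(195, -43), (206, -85), (231, 52), (257, -155)] dish first orange col 306 n orange 2029
white [333, 218, 15, 19, 171] [ 0.468 -0.152  0.02 ]
white [349, 223, 10, 11, 84] [ 0.467 -0.194  0.02 ]
white [361, 223, 11, 11, 85] [ 0.468 -0.23   0.02 ]
white [313, 237, 10, 20, 170] [ 0.415 -0.089  0.02 ]
200 ooo..WWWWWWWWWWWWWWWWWWWWWWWoooooooooWWWWWWWWWWWWWWWWWWWWWWWWWWWWWWW
202 ooo.WWWWWWWWWWWWWWWWWoooooooooooooooooooooooWWWWWWWWWWWWWWWWWWWWWWWW
204 ooo.WWWWWWWWWWWWWoooooooooooooooooooooooooooooooWWWWWWWWWWWWWWWWWWWW
206 oo.........WW..ooooooooooooooooooooooooooooooooooooWWWWWWWWWWWWWWWWW
208 oo...........ooooooooooooooooooooooooooooooooooooooooWWWWWWWWWWWWWWW
210 oo.........ooooooooooooooooooooooooooooooooooooooooooooWWWWWWWWWWWWW
212 o........oooooooooooooooooooooooooooooooooooooooooooooooWWWWWWWWWWWW
214 o.......ooooooooooooooooooooooooooooooooooooooooooooooooooWWWWWWWWWW
216 o.......ooooooooooooooooooooooooooooooooooooooooooooooooooWWWWWWWWWW
218 ...........
[... 671 characters left out ...]
oooooooooooooooooooooooooooooooooooWWWWWWWW
238 WWWWWWW.oooooooooooooooooooooooooooooooooooooooooooooooooooWWWWWWWWW
240 WWWWWWW..oooooooooooooooooooooooooooooooooooooooooooooooooWWWWWWWWWW
242 WWWWWWW...oooooooooooooooooooooooooooooooooooooooooooooooWWWWWWWWWWW
244 WWWWWWW.....ooooooooooooooooooooooooooooooooooooooooooooWWWWWWWWWWWW
246 WWWWWWW.......ooooooooooooooooooooooooooooooooooooooooWWWWWWWWWWWWWW
248 WWWWWWW.........ooooooooooooooooooooooooooooooooooooWWWWWWWWWWWWWWWW
250 WWWWWW............WooooooooooooooooooooooooooooooWWWWWWWWWWWWWWWWWWW
252 WWWWWW...........WWWWWoooooooooooooooooooooooWWWWWWWWWWWWWWWWWWWWWWW
254 WWWWWW...........WWWWWWWWWWWWoooooooooooWWWWWWWWWWWWWWWWWWWWWWWWWWWW
```

All three balls lie in the dish, at y of about -0.155, -0.194 and -0.23. I'll tighten the grip, lift the scoop clear and bring it back over the board.

```bash
echo '[[0.005, 0, 0, 0, 0], [0.005, 0, 0, 0, 0], [0.005, 0, 0, -0.003, 0], [0.005, 0, 0, -0.01, 0], [0.005, 0.002, 0, -0.02, 0], [0.005, 0.008, 0, -0.03, 0], [0.005, 0.018, 0, -0.038, 0], [0.005, 0.03, 0, -0.04, 0]]' | python3 inch.py 45 | tail -3; echo '[[0.005, 0.015, 0, 0, 0], [0.005, 0.03, -0.005, 0, 0], [0.005, 0.045, -0.012, 0, 0], [0.005, 0.06, -0.02, 0, 0], [0.005, 0.072, -0.028, 0, 0], [0.005, 0.078, -0.036, 0, 0], [0.005, 0.08, -0.042, 0, 0], [0.005, 0.08, -0.042, 0, 0]]' | python3 inch.py ; python3 look.py
```

```text
force: [0.0, -0.9, -1.6]
width: 0.0131
finger_force: 45.0
clock: 24.2
tcp_pos: [0.4264, 0.1062, 0.1921]
tool_rot: [[0.004, 1.0, -0.0], [1.0, -0.004, -0.0], [-0.0, -0.0, -1.0]]
force: [0.2, 0.4, -1.7]
width: 0.0129
finger_force: 45.0
t 24.2 tcp [0.4264 0.1062 0.1921] F [ 0.2  0.4 -1.7] grip 45.0 edges [(206, -185), (231, 55), (257, -164)] dish first orange col 321 n orange 2114
white [338, 223, 10, 11, 85] [ 0.467 -0.162  0.02 ]
white [349, 223, 10, 11, 85] [ 0.467 -0.194  0.02 ]
white [361, 223, 11, 11, 87] [ 0.467 -0.23   0.02 ]
```

```bash
echo '[[0.005, -0.003, 0, 0.006, 0], [0.005, -0.006, 0, 0.016, 0], [0.005, -0.009, 0, 0.027, 0], [0.005, -0.012, 0, 0.038, 0], [0.005, -0.012, 0, 0.048, 0], [0.005, -0.012, 0, 0.056, 0], [0.005, -0.012, 0, 0.06, 0], [0.005, -0.012, 0, 0.06, 0]]' | python3 inch.py 45 | tail -3; echo '[[0.005, 0, 0, 0, 0], [0.005, 0, 0, 0, 0], [0.005, 0.002, 0, 0.005, 0], [0.005, 0.004, 0, 0.01, 0], [0.005, 0.006, 0, 0.015, 0], [0.005, 0.008, 0, 0.02, 0], [0.005, 0.01, 0, 0.024, 0], [0.005, 0.011, 0, 0.028, 0]]' | python3 inch.py 7; python3 look.py
```

```text
force: [-0.1, -0.4, -1.4]
width: 0.0135
finger_force: 45.0
clock: 25.9
tcp_pos: [0.4271, 0.1052, 0.1038]
tool_rot: [[0.004, 1.0, -0.0], [1.0, -0.004, -0.0], [-0.0, -0.0, -1.0]]
force: [0.2, 1.0, -0.3]
width: 0.014
finger_force: 7.0
t 25.9 tcp [0.4271 0.1052 0.1038] F [ 0.2  1.  -0.3] grip 7.0 edges [(192, -152), (216, 96), (254, -170)] dish first orange col 321 n orange 2113
white [338, 223, 10, 11, 84] [ 0.467 -0.162  0.02 ]
white [349, 223, 10, 11, 84] [ 0.467 -0.194  0.02 ]
white [361, 223, 11, 11, 85] [ 0.468 -0.23   0.02 ]
```

```bash
echo '[[0.005, 0.001, 0, 0.003, 0], [0.005, 0.002, 0, 0.006, 0], [0.005, 0.003, 0, 0.009, 0], [0.005, 0.003, 0, 0.012, 0], [0.005, 0.004, 0, 0.014, 0], [0.005, 0.004, 0, 0.0155, 0], [0.005, 0.004, 0, 0.0165, 0], [0.005, 0.004, 0, 0.0165, 0]]' | python3 inch.py 7|tail -8; python3 look.py
```

```text
clock: 26.8
tcp_pos: [0.4273, 0.109, 0.0878]
tool_rot: [[0.004, 1.0, -0.0], [1.0, -0.004, 0.0], [0.0, -0.0, -1.0]]
force: [-0.6, 0.3, 0.0]
width: 0.0139
finger_force: 7.0
t 26.8 tcp [0.4273 0.109  0.0878] F [-0.6  0.3  0. ] grip 7.0 edges [(192, -186), (207, 89), (250, -180), (264, 170), (269, -179)] dish first orange col 321 n orange 2112
white [338, 223, 10, 11, 85] [ 0.467 -0.162  0.02 ]
white [349, 223, 10, 11, 84] [ 0.467 -0.194  0.02 ]
white [361, 223, 11, 11, 86] [ 0.467 -0.23   0.02 ]
```

Level (edge row 207). Opening and retreating.

```bash
echo '[[0.005, 0, 0, 0.0005, 0], [0.02, 0, 0, 0, 0], [0.03, 0, 0, 0, 0], [0.04, 0, 0, 0, 0], [0.055, 0, 0, 0, 0], [0.065, 0, 0, 0, 0], [0.065, 0, 0, 0, 0], [0.065, 0, 0, 0, 0]]' | python3 inch.py 5|tail -3; echo '[[0.065, 0, 0, -0.01, 0], [0.065, 0, 0, -0.03, 0], [0.065, 0, 0, -0.06, 0], [0.065, 0, 0, -0.1, 0], [0.065, 0, 0, -0.14, 0], [0.065, 0, 0, -0.16, 0], [0.065, 0, 0, -0.16, 0]]' | python3 inch.py
python3 - <<'E'
from h import *
s=robot.grab_frame('scene')[130:290,200:400];t=robot.grab_frame('top')[170:270,240:390]
im=np.zeros((480,800,3),np.uint8);im[:,:480]=cv2.resize(s,(600,480))[:,:480];im[:210,480:795]=cv2.resize(t,(315,210))
w=robot.grab_frame('wrist');im[212:480,480:]=w[100:368,120:440];cv2.imwrite('pics/g6.png',im[...,::-1])
E
python3 look.py
```

```text
force: [0.3, 0.2, 0.3]
width: 0.0593
finger_force: 0.0
clock: 28.4
tcp_pos: [0.4294, 0.1091, 0.2525]
tool_rot: [[0.004, 1.0, 0.008], [1.0, -0.004, 0.001], [0.001, 0.008, -1.0]]
force: [0.5, 0.6, 0.0]
width: 0.0648
finger_force: 0.0
t 28.55 tcp [0.4267 0.1089 0.2471] F [-0.5 -0.5  0.1] grip 0.0 edges [(210, -187), (219, -188), (238, 57), (270, 137), (282, 26)] dish first orange col 321 n orange 2113
white [338, 223, 10, 11, 85] [ 0.467 -0.162  0.02 ]
white [349, 223, 10, 11, 85] [ 0.467 -0.194  0.02 ]
white [361, 223, 11, 11, 87] [ 0.467 -0.23   0.02 ]
```

View pics/g6.png

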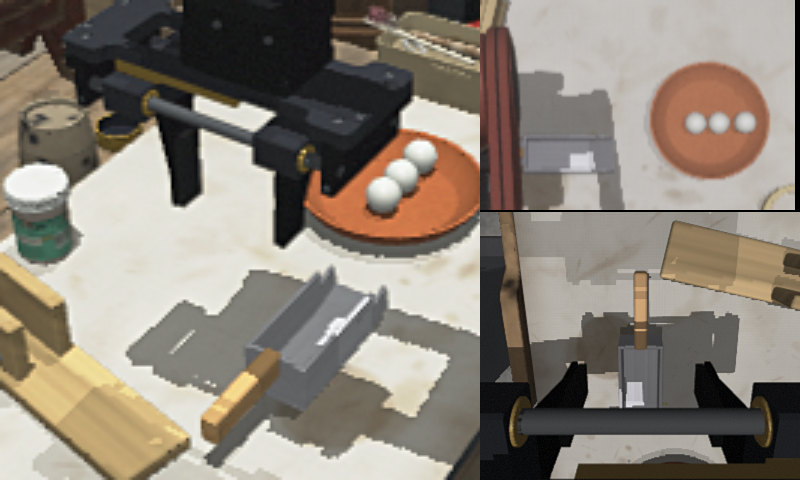

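The scoop stands empty and upright on the board, and three balls lie in the dish at (695,122), (719,122) and (745,122) in the top inset.

```bash
python3 -c "
from cell import robot
print(robot.job_done())"
```

```text
the job is handed in; nothing more can be done
None
```

I handed the job in at about 28.5 s of the 72 s: the last pictures show all three balls at rest in the dish and the empty scoop upright on the white board, let go; the hand-in gave no verdict.

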